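# Warm the fragrance bottle: load the plate, pull-and-turn the safety dial to low

## Robot

A 6-joint arm with a two-finger parallel gripper is mounted at the origin on a cart in front of the work surface, level with it; the furniture and walls round the work are solid. World frame = base frame: x ahead of the robot, y to its left, z up, the work surface at z = 0. Lengths are in mm, angles in rad, forces in N, time in s.
With the tool pointing down it reaches from about 275 to 1000 mm from the base axis. Payload 8.4 kg.
Tool frame: the origin (TCP) lies between the finger pads; the fingertips stand r.tips_ahead ahead of it and the grasp point (between the pads) lies 6 mm ahead of it (r.tips_ahead is the distance from the TCP to the fingertips, in mm); z points along the fingers, y is the line along which they close (so a half turn about z gives the same grasp; the last joint's range is limited). The gripper opens to 85 mm and grips with 20 to 120 N. Pads are 22 mm wide; open, the fingers measure 114 mm over their backs; the gripper's body (76 mm by 85 mm) begins 54 mm behind the grasp point. The pads swing forward as they close: fully open they stand 13 mm farther back than shut.
Start: joints at [-1.266, 0.353, 1.633, -0, 1.155, -0.002], TCP at [188.755, -595.819, 256.281] pointing down, gripper open.
Joint ranges: [-2.63, 2.63], [-0.92, 2.1], [0.06, 2.66], [-1.3, 4.44], [0, 2.69], [-3.02, 3.02]. Speed limits (rad/s): [2.22, 2.22, 2.79, 3.14, 3.14, 3.14].

## Interface

Orientations are given as [roll, pitch, yaw] about the fixed x, y, z axes, in that order (R = Rz(yaw) Ry(pitch) Rx(roll)).
In Python, from rig import r gives the robot as it stands.
- The arm moves only by the tool carry_out, never from a script. Its arguments are lists of equal length, an entry for each row: "delta_pos": the shift along the tool's x, y, z in m, a list of three; "rot": the turn, a rotation vector about the tool's x, y, z in degrees, a list of three. A call has 1 to 8 rows; each row is the pose to reach, as a shift and turn from the pose commanded when the call began, along the tool's axes at that moment; what a row does not reach only later rows make up. A row lasts 1/8 s, in which the tool goes at most 62.5 mm and 10.7 degrees, less where a joint would pass 70% of its speed; a pose out of reach is approached as far as the arm can. A call with a gripper value outside its range is refused whole. "claw" is the finger opening in m, from 0 to 0.0854, set as the call begins (left out, the last holds). The fingers move at their own pace and stop on an object; "grip_force" is the grip in N (left out, the last holds). Time passes only in rows, so rows that repeat a pose let the fingers close. It gives the time, the measured TCP pose, the force, the opening and the grip force at its end, in the units of the state.
- r.sense(): the state, without advancing time (a new reading comes with each control period).
- r.grab_frame(name): name is "scene" or "top"; returns the picture (384x512x3 uint8, blue, green, red); there is no depth.
- r.camera_info(name): a dict with "fx", "fy", "cx", "cy" (pixels), "pose" (4x4, takes a point from camera to world coordinates). Camera axes: x right, y down, z forward; pixel columns grow to the right and rows downward; lengths in mm; the calibration is good to about 2 mm. A picture is of the moment at which its call begins. camera_info takes no time and is no camera call.
- r.sign_off(): hands the job in; it is judged then, once.
Trained networks look in the newest picture that a camera, given by its name, has taken for a name from the list of things; names that differ only in an ending like _2 or _b are one class to them, and where a whole thing is asked for, a point or a joint stands for the part that bears it (a point fixed in the world has none). Each returns a list of dicts, best first, with "p" (0 to 1); they miss things now and then, are a little off and sometimes report something else, mostly with a low value. They report only what shows in the picture. A call takes as long as a camera call.
- r.recognise(thing, camera): "box" ([left, top, right, bottom] in pixels, round what is visible of it).
- r.cut_out(thing, camera): "mask" (384x512 bool, what is visible of it) and "box" ([left, top, right, bottom] in pixels, round what is visible of it).
The state is a dict: "clock": time; "qpos": joint angles; "qvel": joint speeds; "joint_efforts": joint torques, N m; "eef_pos": TCP position; "tcp_rot": TCP orientation; "contact_force": force on the tool from outside, world axes, zero at the start; "wrist_torque": the same for the moment, N m; "opening": opening from 0.0 (shut) to 1.0 (fully open); "grasp_force": force on a finger pad.
Only numpy, scipy, OpenCV 4.12 (cv2) and the standard library are available. Lean on these libraries where they do the work, as an engineer would, in place of code of your own. Each camera call takes 0.05 s, during which the arm holds its last target. There are 200 camera calls.

## Task

Take the wide amber bottle that stands to the left of the white warmer, lift it over the raised lip of the warmer and set it down gently, standing upright on the plate inside the lip; then let go of it. After that switch the warmer to low with its safety dial: pull the dial out to unlock it, turn it clockwise from the dot (off) to the single-bar mark (low, the middle of the three positions), and push it back fully home. Leave the candle cup, the masking tape and the dropper bottle where they are.

Things in the scene. Friction and masses are not known exactly. Their poses are not given: they have to be found in the camera images.
- warmer: white case of the warmer, fixed, 225 mm deep (x) and 160 mm wide (y); origin at the centre of its underside, x to its back. The plate is at the back; the front is a sloping panel whose face leans 35 degrees from horizontal towards the front. The dial's axis meets the panel at x = -70 mm, y = 0, 43 mm above the table.
- bottle_mid (a point): centre of the amber bottle: a loose upright cylinder 55 mm in diameter with a black screw cap, 99 mm tall in all. The point lies on its axis, 49.5 mm above its underside; z is the axis. Straight-sided at this height, gripped across its 55 mm; 0.1 to 0.2 kg. It starts standing on the table, to the left of the warmer.
- plate_mid (a point): centre of the top face of the warmer's level aluminium plate, 80 mm above the table. An upright steel lip 25 mm high (top 105 mm above the table) surrounds it on all four sides; the space inside is 134 mm along x and 147 mm along y. Axes: x to the back of the warmer (away from the dial), y to its left, z up.
- dial_grip (a point): point on the dial's axis at the height to pinch its bar. Dial: black disc, 66 mm wide, face 22 mm below this point, with a raised bar across it 16 mm wide, 62 mm long, 32 mm tall (top 10 mm above the point). Axes move with the dial: z outward along its axis (up and to the front, 35 degrees from vertical), x along the bar to its pointer end (white line), y across the bar: pinch along y.
- dial_pull (a joint): how far the dial is pulled out along its axis, m: 0 home, 0.016 fully out. Friction about 2 N, no spring: it stays where it is left. Below about 0.008 it cannot turn, save for about 0.2 rad of play about each of its three positions; farther out it turns freely. It goes home only within that play of a position.
- dial_turn (a joint): turn of the dial, rad, growing clockwise as seen facing the panel: 0 the dot (off, pointer to the upper left), 0.9 the single bar (low, pointer straight up the slope), 1.8 the double bar (high, pointer to the upper right). Friction 0.04 N m; it stays where it is left and starts near 0.
- stand_post (a point): foot (at table height) of the nearer of two thin upright posts, 0.61 m tall, of the fixed wire stand on which colour tubes hang; the other post stands 128 mm farther in world x and 153 mm to the right (world -y). Not to be handled: keep the arm on the robot's side of the posts when swinging across.
- cup: bystander: black candle cup, 68 mm wide, 75 mm tall, loose; origin at the centre of its underside. Leave alone.
- tape: bystander: roll of masking tape lying flat, 100 mm wide, 25 mm tall, loose; origin at the centre of its underside. Leave alone.
- dropper: bystander: slim dropper bottle, 33 mm wide, 102 mm tall, loose; origin at the centre of its underside. Leave alone.

How it is judged:
By the outcome, as a careful person would: the job done as asked, in the order asked, and still so for the second after the job is handed in, with the robot touching nothing.
It also fails if it takes over 51 s, if anything falls off the work surface, if the arm or the gripper's body presses on something with over 40 N, if the wrist force passes 120 N, or if a joint passes its speed limit or range.

## Working session

There is one attempt and no reset: what is moved stays moved. The work goes in short steps, Python scripts to look and compute and a tool call to move; the robot and the scene stay as the last step left them, time stands still between calls to the robot, and variables do not carry over. Pictures are saved under pics/ and viewed, at most 10 in all, crops included, and the job is handed in when it is done.

Besides the shell and the picture viewer there is one more tool, called in YAML: its name, and indented under it one key for each argument. carry_out: Moves the arm, as the interface text tells. Its arguments: {"type":"object","properties":{"delta_pos":{"type":"array","items":{"type":"array","items":{"type":"number"}}},"rot":{"type":"array","items":{"type":"array","items":{"type":"number"}}},"claw":{"type":"number"},"grip_force":{"type":"number"}},"required":["delta_pos","rot"]}

```bash
mkdir -p pics; ls
python3 - <<'E'
from rig import r
import cv2,numpy as np
for n in("scene","top"):
    im=r.grab_frame(n); cv2.imwrite(f"pics/{n}0.png",im)
    c=r.camera_info(n); print(n,c["fx"],c["fy"],c["cx"],c["cy"],np.round(c["pose"],3).tolist())
    for t in("warmer","bottle_mid","plate_mid","dial_grip","stand_post","cup","tape","dropper"):
        try: print(t,[(d["box"],round(d["p"],2)) for d in r.recognise(t,n)[:2]])
        except Exception as e: print(t,e)
print(r.sense(),r.tips_ahead)
E
```

```text
pics
scene 471.46189660435016 471.46189660435016 251.9984098737918 184.49193853366543 [[0.882, -0.155, 0.445, 87.638], [-0.47, -0.344, 0.813, -1033.65], [0.027, -0.926, -0.377, 499.405], [0.0, 0.0, 0.0, 1.0]]
warmer [([170.7, 187.0, 297.7, 275.6], 0.58)]
bottle_mid [([161.5, 161.5, 185.5, 196.8], 0.75)]
plate_mid [([168.2, 188.1, 299.9, 274.0], 0.75)]
dial_grip [([183.6, 196.4, 214.6, 225.4], 0.89)]
stand_post it knows: bottle_mid, cup, dial_grip, dial_pull, dial_turn, dropper, plate_mid, tape, warmer
cup [([240.9, 154.1, 266.3, 185.9], 0.73), ([184.5, 194.7, 211.0, 225.8], 0.31)]
tape [([210.4, 173.3, 247.1, 194.0], 0.73)]
dropper [([348.6, 215.0, 363.7, 259.3], 0.59)]
top 371.3943476501952 371.3943476501952 257.4215489388442 188.34218954754726 [[0.023, -0.987, 0.162, 399.972], [-1.0, -0.025, -0.005, -155.673], [0.009, -0.162, -0.987, 1024.744], [0.0, 0.0, 0.0, 1.0]]
warmer [([235.7, 166.3, 341.2, 268.5], 0.86)]
bottle_mid [([166.6, 221.3, 197.7, 245.5], 0.87)]
plate_mid [([239.3, 168.0, 344.9, 267.3], 0.56)]
dial_grip [([253.8, 223.7, 279.3, 249.8], 0.67)]
stand_post it knows: bott
[... 208 characters left out ...]
77)]
{'clock': 0.8, 'qpos': array([-1.26637691e+00,  3.52996741e-01,  1.63342224e+00,  4.67465461e-06,
        1.15521038e+00, -2.39802076e-03]), 'qvel': array([-0.00075914, -0.00174211, -0.00101924,  0.00066825, -0.00192596,
        0.00115262]), 'joint_efforts': array([-2.79799551e-04, -6.05102205e+01, -3.42425752e+01, -2.99097519e-04,
        8.53002548e-04, -1.46897428e-07]), 'eef_pos': array([ 188.76486315, -595.79870975,  256.27347335]), 'tcp_rot': array([-3.14155596e+00, -4.36468441e-06,  3.06815551e-01]), 'contact_force': array([-0.36863566,  0.27839115,  0.49458377]), 'wrist_torque': array([0.08070376, 0.00148529, 0.01008329]), 'grasp_force': 0.0, 'opening': 1.0010131699892215} 25.0
```

Run:
```python
import cv2
a=cv2.imread("pics/top0.png")[100:290,130:380]; cv2.imwrite("pics/topc.png",cv2.resize(a,None,fx=3,fy=3,interpolation=cv2.INTER_CUBIC))
a=cv2.imread("pics/scene0.png")[20:290,140:400]; cv2.imwrite("pics/scenec.png",cv2.resize(a,None,fx=2.2,fy=2.2,interpolation=cv2.INTER_CUBIC))
```

```text
(no output)
```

View pics/topc.png

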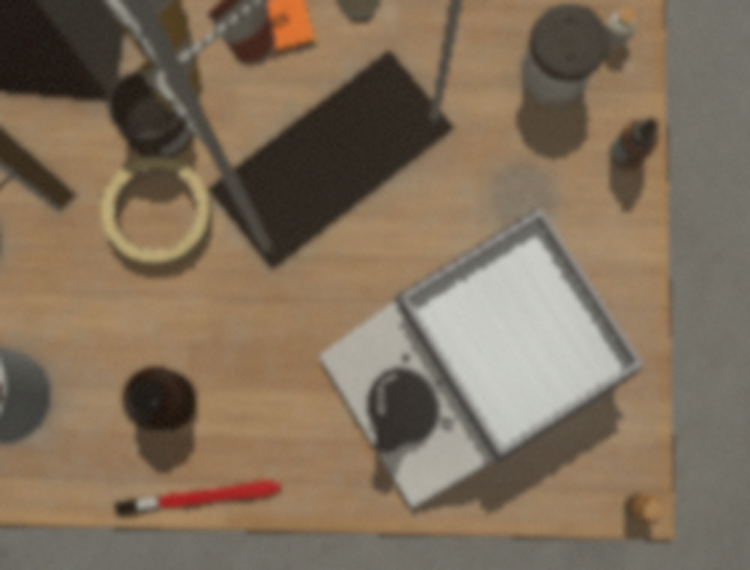

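View pics/scenec.png

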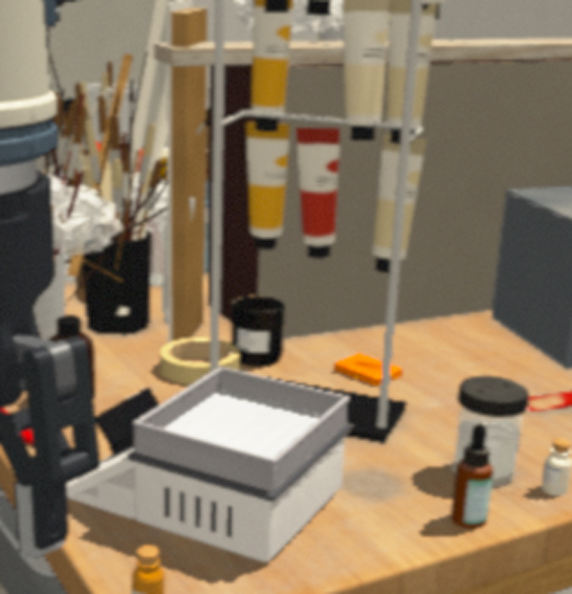

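The top view shows the bottle at full-frame (183,233). The lip corners are at about (264,198), (310,171), (343,222) and (296,253). The dial is near (264,235), with its bar roughly vertical in the image. The post foot is near (219,183). Next I'll fit the geometry and check it with an overlay.

```bash
cat > h.py <<'E'
from rig import r
import cv2,numpy as np
from scipy.optimize import least_squares
from scipy.spatial.transform import Rotation as R
def proj(P,n):
    c=r.camera_info(n);T=np.linalg.inv(c["pose"]);p=np.atleast_2d(P)@T[:3,:3].T+T[:3,3]
    return np.c_[c["fx"]*p[:,0]/p[:,2]+c["cx"],c["fy"]*p[:,1]/p[:,2]+c["cy"]]
def ray(u,v,z,n):
    c=r.camera_info(n);d=c["pose"][:3,:3]@[(u-c["cx"])/c["fx"],(v-c["cy"])/c["fy"],1];o=c["pose"][:3,3]
    return o+d*(z-o[2])/d[2]
def W(w,P): # warmer -> world, w=(x,y,yaw)
    return np.atleast_2d(P)@R.from_euler("z",w[2]).as_matrix().T+[w[0],w[1],0]
def cyl(c,rad,z0,z1):
    a=np.linspace(0,2*np.pi,40);q=np.c_[c[0]+rad*np.cos(a),c[1]+rad*np.sin(a)]
    return np.vstack([np.c_[q,0*a+z0],np.c_[q,0*a+z1]])
def dialM(w,h,turn,pull=0): # 4x4 dial frame, origin h along axis from panel
    z=np.array([-np.sin(np.radians(35)),0,np.cos(np.radians(35))]);up=np.array([z[2],0,-z[0]])
    yl=np.cross(z,up);x=up*np.cos(.9-turn)+yl*np.sin(.9-turn)
    M=np.eye(4);Rw=R.from_euler("z",w[2]).as_matrix()
    M[:3,:3]=Rw@np.c_[x,np.cross(z,x),z];M[:3,3]=W(w,np.array([-70,0,43])+z*(h+pull*1000))[0];return M
E
python3 - <<'E'
from h import *
S=1/3.;cr=np.array([[540,212],[640,365],[497,460],[402,297]])*S+[130,100]
def f(p): # x,y,yaw, plate x, lip half sizes
    L=np.array([[1,1],[1,-1],[-1,-1],[-1,1]])*[p[4],p[5]]+[p[3],0]
    e=(proj(W(p,np.c_[L,[105]*4]),"top")-cr).ravel()
    F=proj(W(p,[[-112.5,80,p[6]],[-112.5,-80,p[6]]]),"top")-(np.array([[320,355],[413,508]])*S+[130,100])
    return np.r_[e,F.ravel(),(p[4]-70)/3,(p[5]-77)/2,(p[3]-41)/3,(p[6]-13)/4]
s=least_squares(f,[400,-300,-1,41,70,77,13]);print(np.round(s.x,3),np.round(s.fun,1))
# bottle fit to both boxes
from scipy.optimize import least_squares
def box(p,n):
    q=proj(np.vstack([cyl(p,27.5,0,75),cyl(p,18,75,99)]),n);return np.r_[q.min(0),q.max(0)]
BT=np.array([166.6,221.3,197.7,245.5]);BS=np.array([161.5,161.5,185.5,196.8])
for n in("top","scene"):
  d=r.cut_out("bottle_mid",n); print(n,[(x["box"],round(x["p"],2)) for x in d[:2]])
g=least_squares(lambda p:np.r_[(box(p,"top")-BT)],[300,0]);print("bottle",g.x,g.fun)
g=least_squares(lambda p:np.r_[(box(p,"top")-BT),(box(p,"scene")-BS)],[300,0]);print("bottle",g.x,g.fun)
print("post",ray(130+268/3,100+250/3,0,"top"))
w=s.x[:3]
a=cv2.imread("pics/top0.png");k=5;o=np.array([160,160]);a=cv2.resize(a[160:280,160:320+28],None,fx=4,fy=4,interpolation=cv2.INTER_CUBIC)
def pl(P,c,close=True):cv2.polylines(a,[((proj(P,"top")-o+.5)*4).astype(int)],close,c,1)
L=np.array([[1,1],[1,-1],[-1,-1],[-1,1]])
pl(W(w,np.c_[L*[s.x[4],s.x[5]]+[s.x[3],0],[105]*4]),(0,0,255))
pl(W(w,np.c_[L*[112.5,80],[0]*4]),(255,0,0))
M=dialM(w,32,0)
t=np.linspace(0,6.28,40)
pl((M[:3,:3]@np.c_[33*np.cos(t),33*np.sin(t),0*t-22].T).T+M[:3,3],(0,255,0))
pl((M[:3,:3]@np.c_[L*[31,8],[10]*4].T).T+M[:3,3],(0,255,255))
c=cyl(g.x,27.5,0,75);pl(c[:40],(0,255,0));pl(c[40:],(0,255,0))
cv2.imwrite("pics/ov.png",a);print(M.round(2).tolist())
E
```

```text
[ 476.143 -243.357   -0.995   39.007   69.974   76.613   12.937] [ 0.2 -0.   0.5  0.6  0.6 -1.  -0.8  0.3 -0.3 -0.  -0.3  0.1 -0.  -0.2
 -0.7 -0. ]
top [([254.6, 225.2, 275.6, 249.8], 0.75), ([169.5, 220.9, 199.3, 243.5], 0.56)]
scene [([162.7, 165.7, 184.3, 188.7], 0.62)]
bottle [435.90476952  33.61467634] [ 2.29544695  0.9951143  -2.48041164 -1.02548938]
bottle [441.55882503  35.98007962] [ 1.5007928  -1.24663595 -3.23988354 -3.14286596 -1.02050508 -0.45164691
 -2.06562458  7.29567658]
post [579.82133647 -54.05852758   0.        ]
[[0.93, 0.17, -0.31, 428.02], [-0.0, 0.88, 0.48, -169.26], [0.36, -0.45, 0.82, 69.21], [0.0, 0.0, 0.0, 1.0]]
```

View pics/ov.png

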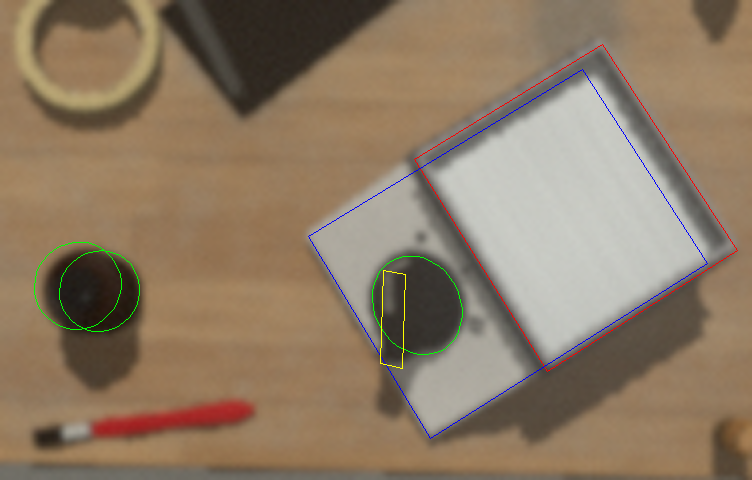

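The fit matches the warmer, and h≈32 fits the dial. I'll move to above the bottle, which also unblocks the scene camera's view.

carry_out:
  delta_pos:
    - [0.016,-0.019,0]
    - [0.051,-0.062,0]
    - [0.089,-0.108,0]
    - [0.127,-0.155,0]
    - [0.166,-0.203,0]
    - [0.206,-0.252,0]
    - [0.245,-0.3,0]
    - [0.285,-0.348,0]
  rot:
    - [0,0,0]
    - [0,0,0]
    - [0,0,0]
    - [0,0,0]
    - [0,0,0]
    - [0,0,0]
    - [0,0,0]
    - [0,0,0]
  claw: 0.085

```text
clock: 1.9
eef_pos: [355.8, -176.3, 256.7]
tcp_rot: [3.141, -0.001, 0.306]
contact_force: [1.0, -0.9, 0.6]
opening: 0.994
grasp_force: 0.0
```

carry_out:
  delta_pos:
    - [0.039,-0.048,0]
    - [0.077,-0.094,0]
    - [0.11,-0.135,0.005]
    - [0.13,-0.16,0.01]
    - [0.142,-0.173,0.014]
    - [0.145,-0.177,0.016]
    - [0.145,-0.177,0.016]
  rot:
    - [0,0,0]
    - [0,0,0]
    - [0,0,0]
    - [0,0,0]
    - [0,0,0]
    - [0,0,0]
    - [0,0,0]

```text
clock: 2.78
eef_pos: [439.8, 33.8, 240.1]
tcp_rot: [3.141, 0.001, 0.307]
contact_force: [-0.1, -0.2, -0.5]
opening: 0.999
grasp_force: 0.0
```

Run:
```python
from h import *
s=r.sense();print(s["clock"],s["qpos"].round(3),s["eef_pos"],s["tcp_rot"])
a=r.grab_frame("scene");cv2.imwrite("pics/s1.png",a)
for d in r.cut_out("bottle_mid","scene")[:2]: print(d["box"],d["p"])
b=r.grab_frame("top")
cv2.imwrite("pics/s1c.png",cv2.resize(np.hstack([a[130:220,120:220],b[190:280,230:330]]),None,fx=4,fy=4,interpolation=cv2.INTER_CUBIC))
```

```text
2.775 [ 0.074  0.081  2.025 -0.     1.036  1.338] [439.82259679  33.82768905 240.12378287] [3.14144611e+00 6.86907759e-04 3.06545013e-01]
[157.1, 162.4, 183.2, 201.2] 0.74
```

View pics/s1c.png

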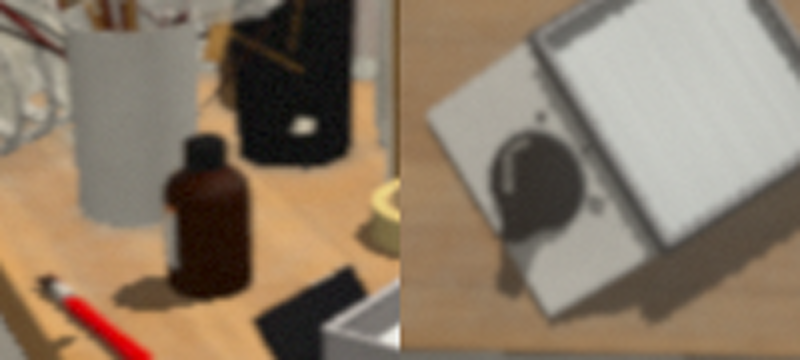

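The scene crop shows the bottle unoccluded: columns 161.5–182.8, base row 204.5, top row 163.5, with the shoulder at about z=62 mm. In the top crop the dial bar is at about (350,236)→(358,248), as modelled. I'll refine the bottle position from these edges.

Run:
```python
from h import *
def e(p):
    b=proj(np.vstack([cyl(p,27.5,0,60)]),"scene");t=proj(cyl(p,27.5,0,0),"top");c=proj(cyl(p,11,99,99),"scene")
    return np.r_[b[:,0].min()-161.5,b[:,0].max()-182.75,b[:,1].max()-204.5,c[:,1].min()-163.5,t[:,0].max()-195,t[:,1].max()-242.5,t[:,1].min()-222.3]
g=least_squares(e,[440,35]);print(g.x,g.fun.round(2))
s=r.sense();Rt=R.from_euler("xyz",s["tcp_rot"])
print(Rt.inv().apply(np.r_[g.x,58]-s["eef_pos"]).round(1))
```

```text
[440.91380214  33.5478397 ] [-0.69  0.78  0.01 -1.2   0.34  0.12  0.13]
[  1.    0.3 182.4]
```

carry_out:
  delta_pos:
    - [0.001,0,0.03]
    - [0.001,0,0.08]
    - [0.001,0,0.125]
    - [0.001,0,0.155]
    - [0.001,0,0.172]
    - [0.001,0,0.18]
    - [0.001,0,0.182]
    - [0.001,0,0.182]
  rot:
    - [0,0,0]
    - [0,0,0]
    - [0,0,0]
    - [0,0,0]
    - [0,0,0]
    - [0,0,0]
    - [0,0,0]
    - [0,0,0]

```text
clock: 3.92
eef_pos: [441.5, 34.6, 58.8]
tcp_rot: [3.141, -0.001, 0.307]
contact_force: [-0.0, -0.6, -0.0]
opening: 0.998
grasp_force: 0.0
```

carry_out:
  delta_pos:
    - [0,0,0]
    - [0,0,0]
    - [0,0,0]
    - [0,0,0]
    - [0,0,0]
    - [0,0,0]
  rot:
    - [0,0,0]
    - [0,0,0]
    - [0,0,0]
    - [0,0,0]
    - [0,0,0]
    - [0,0,0]
  claw: 0.045
  grip_force: 30

```text
clock: 4.68
eef_pos: [441.5, 34.8, 59.0]
tcp_rot: [3.141, -0.001, 0.307]
contact_force: [-0.8, -1.0, 6.5]
opening: 0.638
grasp_force: 30.4
```

carry_out:
  delta_pos:
    - [0,0,-0.01]
    - [0,0,-0.035]
    - [0,0,-0.075]
    - [0,0,-0.115]
    - [0,0,-0.14]
    - [0,0,-0.15]
    - [0,0,-0.15]
  rot:
    - [0,0,0]
    - [0,0,0]
    - [0,0,0]
    - [0,0,0]
    - [0,0,0]
    - [0,0,0]
    - [0,0,0]

```text
clock: 5.55
eef_pos: [441.0, 34.8, 208.5]
tcp_rot: [3.141, -0.001, 0.307]
contact_force: [0.3, -0.6, -1.9]
opening: 0.64
grasp_force: 32.2
```

carry_out:
  delta_pos:
    - [-0.002,0.012,0]
    - [-0.006,0.045,0]
    - [-0.012,0.095,0]
    - [-0.019,0.145,0]
    - [-0.025,0.195,0]
    - [-0.032,0.245,0]
    - [-0.037,0.285,0]
    - [-0.04,0.305,0]
  rot:
    - [0,0,0]
    - [0,0,0]
    - [0,0,0]
    - [0,0,0]
    - [0,0,0]
    - [0,0,0]
    - [0,0,0]
    - [0,0,0]

```text
clock: 6.55
eef_pos: [494.3, -270.4, 206.8]
tcp_rot: [-3.14, 0.002, 0.305]
contact_force: [0.5, 0.8, -1.1]
opening: 0.635
grasp_force: 32.4
```

Run:
```python
from h import *
s=r.sense();print(s["clock"],s["qpos"].round(3),s["eef_pos"],s["tcp_rot"],s["contact_force"],s["opening"])
a=r.grab_frame("scene");b=r.grab_frame("top")
cv2.imwrite("pics/s2c.png",cv2.resize(np.hstack([a[110:290,150:310],b[110:290,210:370]]),None,fx=2.4,fy=2.4,interpolation=cv2.INTER_CUBIC))
```

```text
6.55 [-0.503  0.313  1.813 -0.     1.018  0.763] [ 494.29923544 -270.39337086  206.76971992] [-3.14028868e+00  1.62227752e-03  3.04959266e-01] [ 0.49313925  0.82016271 -1.07644631] 0.6347126613612446
```

View pics/s2c.png

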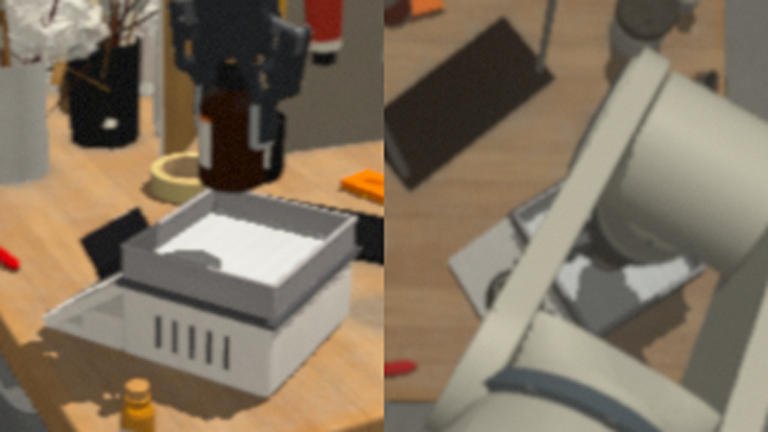

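The bottle is held upright above the plate (scene crop, about (228,140)) and is clear of the lip. Next I'll lower it.

carry_out:
  delta_pos:
    - [0,0.003,0.01]
    - [0,0.005,0.028]
    - [0,0.005,0.046]
    - [0,0.005,0.057]
    - [0,0.005,0.062]
    - [0,0.005,0.064]
    - [0,0.005,0.065]
    - [0,0.005,0.065]
  rot:
    - [0,0,0]
    - [0,0,0]
    - [0,0,0]
    - [0,0,0]
    - [0,0,0]
    - [0,0,0]
    - [0,0,0]
    - [0,0,0]

```text
clock: 7.65
eef_pos: [496.7, -273.0, 143.6]
tcp_rot: [3.141, -0.0, 0.307]
contact_force: [0.6, -0.6, -2.6]
opening: 0.637
grasp_force: 32.4
```

carry_out:
  delta_pos:
    - [0,0,0.001]
    - [0,0,0.002]
    - [0,0,0.003]
    - [0,0,0.003]
  rot:
    - [0,0,0]
    - [0,0,0]
    - [0,0,0]
    - [0,0,0]

```text
clock: 8.15
eef_pos: [496.4, -272.8, 140.2]
tcp_rot: [-3.141, 0.0, 0.307]
contact_force: [0.1, -0.4, -2.1]
opening: 0.635
grasp_force: 32.4
```

carry_out:
  delta_pos:
    - [0,0,0.0005]
    - [0,0,0.001]
    - [0,0,0.0015]
    - [0,0,0.002]
    - [0,0,0.002]
  rot:
    - [0,0,0]
    - [0,0,0]
    - [0,0,0]
    - [0,0,0]
    - [0,0,0]

```text
clock: 8.78
eef_pos: [496.5, -272.9, 139.0]
tcp_rot: [3.142, -0.0, 0.307]
contact_force: [-2.8, 1.0, 7.0]
opening: 0.641
grasp_force: 33.3
```

Contact at 7 N, so I'll release and rise.

carry_out:
  delta_pos:
    - [0,0,0]
    - [0,0,0]
    - [0,0,0]
    - [0,0,0]
    - [0,0,0]
  rot:
    - [0,0,0]
    - [0,0,0]
    - [0,0,0]
    - [0,0,0]
    - [0,0,0]
  claw: 0.085

```text
clock: 9.4
eef_pos: [496.5, -272.9, 138.2]
tcp_rot: [-3.142, 0.0, 0.307]
contact_force: [-0.1, 0.3, 0.5]
opening: 0.993
grasp_force: 0.0
```

carry_out:
  delta_pos:
    - [0,0,-0.005]
    - [0,0,-0.02]
    - [0,0,-0.05]
    - [0,0,-0.09]
    - [0,0,-0.12]
    - [0,0,-0.13]
    - [0,0,-0.13]
  rot:
    - [0,0,0]
    - [0,0,0]
    - [0,0,0]
    - [0,0,0]
    - [0,0,0]
    - [0,0,0]
    - [0,0,0]

```text
clock: 10.28
eef_pos: [496.6, -272.9, 268.8]
tcp_rot: [3.141, -0.001, 0.307]
contact_force: [-0.0, -0.5, -0.4]
opening: 0.992
grasp_force: 0.0
```

Run:
```python
from h import *
w=[476.143,-243.357,-.995]
s=r.sense();Rt=R.from_euler("xyz",s["tcp_rot"]);p=s["eef_pos"];print(s["clock"],s["qpos"].round(3),p)
M=dialM(w,32,0)
for flip in(1,-1):
    T=np.c_[flip*M[:3,0],-flip*M[:3,1],-M[:3,2]]
    g=M[:3,3]-6*T[:,2]   # TCP 6 behind grasp point
    for off in(120,0):
        q=g+off*M[:3,2];print(flip,off,q.round(1),"delta",Rt.inv().apply(q-p).round(1),"rotvec",np.degrees((Rt.inv()*R.from_matrix(T)).as_rotvec()).round(1))
a=r.grab_frame("scene");cv2.imwrite("pics/s3c.png",cv2.resize(a[80:290,140:360],None,fx=2.5,fy=2.5))
```

```text
10.275 [-0.505  0.25   1.748 -0.     1.143  0.759] [ 496.61789857 -272.91388463  268.80562272]
1 120 [ 388.7 -108.6  172.4] delta [ -53.4 -189.3   96.2] rotvec [-31.4  15.9  22.3]
1 0 [ 426.2 -166.4   74.1] delta [ -35.1 -123.   194.5] rotvec [-31.4  15.9  22.3]
-1 120 [ 388.7 -108.6  172.4] delta [ -53.4 -189.3   96.2] rotvec [ -21.8  -43.1 -150.5]
-1 0 [ 426.2 -166.4   74.1] delta [ -35.1 -123.   194.5] rotvec [ -21.8  -43.1 -150.5]
```

View pics/s3c.png

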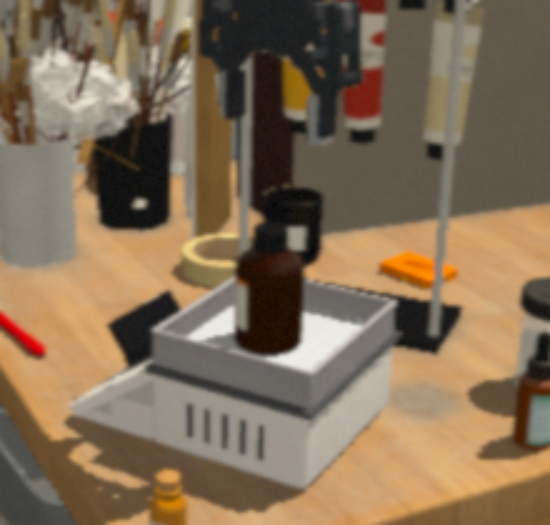

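The bottle stands upright on the plate inside the lip (scene crop, about (270,310)). Next I'll go to the pre-grasp pose over the dial.

carry_out:
  delta_pos:
    - [-0.006,-0.02,0]
    - [-0.018,-0.065,0]
    - [-0.033,-0.115,0.005]
    - [-0.045,-0.16,0.025]
    - [-0.053,-0.185,0.055]
    - [-0.053,-0.189,0.08]
    - [-0.053,-0.189,0.094]
    - [-0.053,-0.189,0.096]
  rot:
    - [-2,1,1.4]
    - [-8,4,5.6]
    - [-15,7.5,10.5]
    - [-22,11,15.5]
    - [-28,14,20]
    - [-31.4,15.9,22.3]
    - [-31.4,15.9,22.3]
    - [-31.4,15.9,22.3]
  claw: 0.05

```text
clock: 11.32
eef_pos: [388.1, -108.5, 171.4]
tcp_rot: [2.64, -0.362, -0.0]
contact_force: [0.3, -0.6, -0.7]
opening: 0.586
grasp_force: 0.0
```

```bash
cat > dd.py <<'E'
from h import *
import sys
w=[476.143,-243.357,-.995]
def delta(h,turn,off):
    s=r.sense();Rt=R.from_euler("xyz",s["tcp_rot"]);p=s["eef_pos"]
    M=dialM(w,h,turn);T=np.c_[M[:3,0],-M[:3,1],-M[:3,2]];q=M[:3,3]+(6+off)*M[:3,2]
    print(s["clock"],s["qpos"].round(2),s["contact_force"].round(1),s["wrist_torque"].round(2),s["opening"],"delta",Rt.inv().apply(q-p).round(1),"rot",np.degrees((Rt.inv()*R.from_matrix(T)).as_rotvec()).round(1))
delta(*map(float,sys.argv[1:]))
E
python3 dd.py 32 0 0
python3 - <<'E'
from h import *
a=r.grab_frame("top");b=r.grab_frame("scene");cv2.imwrite("pics/s4c.png",cv2.resize(np.hstack([b[110:270,140:290],a[150:310,190:340]]),None,fx=2.6,fy=2.6))
E
```

```text
11.325 [ 0.15  0.07  2.42 -1.04  0.65  2.66] [ 0.3 -0.6 -0.7] [ 0.24  0.18 -0.06] 0.5857475910002982 delta [  1.2   0.6 119.4] rot [-0.   0.1  0.1]
```

View pics/s4c.png

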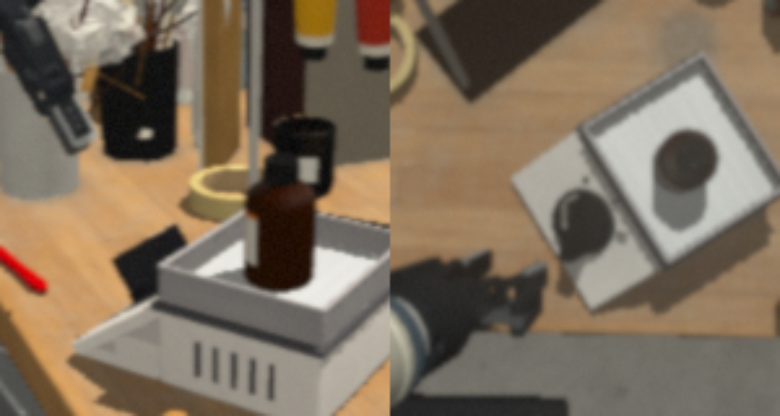

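The view shows the bottle centred on the plate and the dial free, with its bar at top crop (567,225). q6 would run out of range during the turn, so I'll flip the gripper half a turn.

carry_out:
  delta_pos:
    - [0,0,0]
    - [0,0,0]
    - [0,0,0]
    - [0,0,0]
    - [0,0,0]
    - [0,0,0]
    - [0,0,0]
    - [0,0,0]
  rot:
    - [0,0,-10]
    - [0,0,-20]
    - [0,0,-30]
    - [0,0,-40]
    - [0,0,-50]
    - [0,0,-60]
    - [0,0,-70]
    - [0,0,-80]

```text
clock: 12.42
eef_pos: [389.0, -109.5, 173.1]
tcp_rot: [2.667, 0.395, 1.213]
contact_force: [-0.1, -0.6, 0.5]
opening: 0.585
grasp_force: 0.0
```

carry_out:
  delta_pos:
    - [0,0,0]
    - [0,0,0]
    - [0,0,0]
    - [0,0,0]
    - [0,0,0]
    - [0,0,0]
    - [0,0,0]
    - [0,0,0]
  rot:
    - [0,0,-10]
    - [0,0,-20]
    - [0,0,-30]
    - [0,0,-40]
    - [0,0,-50]
    - [0,0,-60]
    - [0,0,-70]
    - [0,0,-80]

```text
clock: 13.42
eef_pos: [389.0, -109.5, 173.0]
tcp_rot: [-2.785, 0.503, 2.799]
contact_force: [0.6, -0.5, 0.0]
opening: 0.589
grasp_force: 0.0
```

carry_out:
  delta_pos:
    - [0,0,0]
    - [0,0,0]
    - [0,0,0]
    - [0,0,0]
  rot:
    - [0,0,-10]
    - [0,0,-19]
    - [0,0,-20]
    - [0,0,-20]

```text
clock: 13.92
eef_pos: [389.1, -109.4, 173.0]
tcp_rot: [-2.641, 0.362, 3.138]
contact_force: [1.1, -0.5, -0.3]
opening: 0.587
grasp_force: 0.0
```

```bash
sed -i 's/T=np.c_\[M\[:3,0\],-M\[:3,1\]/T=np.c_[-M[:3,0],M[:3,1]/' dd.py; python3 dd.py 32 0 0
```

```text
13.925 [ 0.14  0.07  2.42 -1.03  0.65 -0.49] [ 1.1 -0.5 -0.3] [0.23 0.15 0.04] 0.5865954586598587 delta [  0.2   0.8 120. ] rot [ 0.  -0.2 -0.1]
```

carry_out:
  delta_pos:
    - [0,0.001,0.015]
    - [0,0.001,0.045]
    - [0,0.001,0.075]
    - [0,0.001,0.095]
    - [0,0.001,0.107]
    - [0,0.001,0.114]
    - [0,0.001,0.117]
    - [0,0.001,0.118]
  rot:
    - [0,0,0]
    - [0,0,0]
    - [0,0,0]
    - [0,0,0]
    - [0,0,0]
    - [0,0,0]
    - [0,0,0]
    - [0,0,0]

```text
clock: 14.92
eef_pos: [434.6, -155.9, 102.1]
tcp_rot: [-2.658, 0.326, 3.12]
contact_force: [0.4, 0.3, 0.5]
opening: 0.584
grasp_force: 0.0
```

```bash
python3 dd.py 32 0 0
python3 - <<'E'
from h import *
a=r.grab_frame("top");b=r.grab_frame("scene");cv2.imwrite("pics/s5c.png",cv2.resize(np.hstack([b[130:270,140:270],a[180:320,200:330]]),None,fx=3,fy=3,interpolation=cv2.INTER_CUBIC))
E
```

```text
14.925 [-0.02  0.31  2.36 -1.3   0.5  -0.31] [0.4 0.3 0.5] [0.27 0.19 0.07] 0.5840860124730867 delta [16.8  1.7 26.1] rot [ 0.6 -2.5  0.1]
```

View pics/s5c.png

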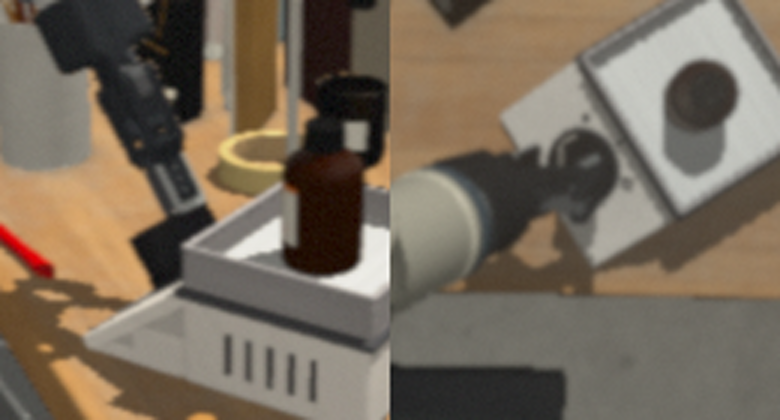

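The arm stopped short because q4 hit its −1.3 limit, and there was no contact. Leaning the tool within the plane of the bar should free q4, so I'll fit a kinematic model to check this.

```bash
cat > kin.py <<'E'
from h import *
Rz=lambda a:R.from_euler("z",a).as_matrix();Ry=lambda a:R.from_euler("y",a).as_matrix()
def fk(q,g):
    d1,a1,L2,a3,L3,Lt=g;A=Rz(q[0])
    B=A@Ry(q[1]);C=A@Ry(q[1]+q[2]);D=C@Rz(q[3])@Ry(q[4]);E=D@Rz(q[5]*SG[0])
    p=A@[a1,0,d1]+B@[0,0,L2]+C@[a3,0,L3]+D@[0,0,Lt]
    return p,E@Rz(np.pi/2*SG[1])
SG=[1,-1]
D=[([188.76,-595.80,256.27],[-1.26637691,.352996741,1.63342224,0,1.15521,-.0024],None),
([439.823,33.828,240.124],[.074,.081,2.025,0,1.036,1.338],None),
([494.299,-270.393,206.77],[-.503,.313,1.813,0,1.018,.763],[-3.1403,.0016,.305]),
([496.618,-272.914,268.806],[-.505,.25,1.748,0,1.143,.759],None),
([388.1,-108.5,171.4],[.15,.07,2.42,-1.04,.65,2.66],[2.64,-.362,0]),
([389.1,-109.4,173],[.14,.07,2.42,-1.03,.65,-.49],[-2.641,.362,3.138])]
s=r.sense();D.append((s["eef_pos"],s["qpos"],s["tcp_rot"]))
g=least_squares(lambda g:np.concatenate([fk(q,g)[0]-p for p,q,_ in D]),[400,100,450,0,450,250],x_scale=100)
G=g.x
LO=np.array([-2.63,-.92,.06,-1.3,0,-3.02]);HI=np.array([2.63,2.1,2.66,4.44,2.69,3.02])
def ik(p,Rm,q0):
    f=lambda q:np.r_[(fk(q,G)[0]-p)/10,(R.from_matrix(Rm).inv()*R.from_matrix(fk(q,G)[1])).as_rotvec()*20]
    s=least_squares(f,np.clip(q0,LO+.001,HI-.001),bounds=(LO,HI));return s.x,s.cost
w=[476.143,-243.357,-.995]
def tool(h,turn,al,off=0): # grasp point at h along axis + off; tool leaned al about dial y
    M=dialM(w,h,turn);X,Y,Z=M[:3,:3].T
    z=-Z*np.cos(al)-X*np.sin(al);y=Y;x=np.cross(y,z);T=np.c_[x,y,z]
    return M[:3,3]+off*Z-6*z,T
def delta(p,T):
    s=r.sense();Rt=R.from_euler("xyz",s["tcp_rot"])
    return Rt.inv().apply(p-s["eef_pos"]).round(1),np.degrees((Rt.inv()*R.from_matrix(T)).as_rotvec()).round(1)
E
python3 - <<'E'
from kin import *
print(G.round(1),g.fun.round(1))
for p,q,e in D:
    if e is not None: print((R.from_euler("xyz",e).inv()*R.from_matrix(fk(q,G)[1])).as_rotvec().round(3))
for al in(0,8,12,16,20):
    for t,h in((0,30),(0,35),(0,51),(.9,51),(.9,35),(.95,35)):
        q,c=ik(*tool(h,t,np.radians(al)),r.sense()["qpos"]); print(al,t,h,q.round(2),round(c,3))
E
```

```text
[291.1   2.  567.3  58.3 492.2 315. ] [-1.4 -0.4  0.1  0.4 -1.2  0.2 -0.6 -1.3  0.  -0.9 -1.1 -0.1  1.5  1.1
  0.9 -2.  -1.1 -1.7  0.3 -0.2  0.5]
[ 0.000e+00  1.000e-03 -3.141e+00]
[ 7.000e-03 -1.000e-03  3.133e+00]
[0.006 0.    3.138]
[ 0.     0.    -3.142]
0 0 30 [ 0.15  0.47  2.33 -1.3   0.72 -3.02] 20.791
0 0 35 [ 0.15  0.46  2.34 -1.3   0.72 -3.02] 20.099
0 0 51 [ 0.18  0.42  2.36 -1.3   0.73 -3.02] 18.013
0 0.9 51 [-0.03  0.32  2.37 -1.3   0.5  -2.54] 0.98
0 0.9 35 [-0.05  0.36  2.35 -1.3   0.48 -2.55] 1.711
0 0.95 35 [-0.05  0.36  2.35 -1.3   0.48 -2.5 ] 1.711
8 0 30 [ 0.13  0.49  2.32 -1.3   0.71 -3.02] 19.293
8 0 35 [ 0.14  0.48  2.33 -1.3   0.71 -3.02] 18.964
8 0 51 [ 0.16  0.44  2.35 -1.3   0.72 -3.02] 18.081
8 0.9 51 [-0.11  0.3   2.36 -1.14  0.4  -2.77] 0.0
8 0.9 35 [-0.13  0.34  2.36 -1.23  0.37 -2.69] 0.0
8 0.95 35 [-0.13  0.34  2.36 -1.25  0.37 -2.63] 0.0
12 0 30 [ 0.13  0.5   2.32 -1.3   0.71 -3.02] 21.115
12 0 35 [ 0.13  0.48  2.33 -1.3   0.71 -3.02] 20.963
12 0 51 [ 0.15  0.45  2.35 -1.3   0.71 -3.02] 20.662
12 0.9 51 [-0.15  0.29  2.34 -0.92  0.38 -3.02] 0.016
12 0.9 35 [-0.17  0.33  2.32 -0.96  0.36 -3.  ] 0.0
12 0.95 35 [-0.18  0.32  2.33 -0.97  0.34 -2.95] 0.0
16 0 30 [ 0.12  0.5   2.32 -1.3   0.7  -3.02] 24.647
16 0 35 [ 0.13  0.49  2.33 -1.3   0.71 -3.02] 24.668
16 0 51 [ 0.15  0.46  2.35 -1.3   0.71 -3.02] 24.939
16 0.9 51 [-0.15  0.29  2.34 -0.91  0.37 -3.02] 1.086
16 0.9 35 [-0.18  0.33  2.32 -0.93  0.34 -3.02] 0.744
16 0.95 35 [-0.19  0.33  2.32 -0.9   0.33 -3.02] 0.504
20 0 30 [ 0.11  0.51  2.32 -1.3   0.7  -3.02] 29.888
20 0 35 [ 0.12  0.5   2.33 -1.3   0.7  -3.02] 30.078
20 0 51 [ 0.14  0.47  2.35 -1.3   0.71 -3.02] 30.908
20 0.9 51 [-0.16  0.3   2.34 -0.9   0.36 -3.02] 3.834
20 0.9 35 [-0.19  0.34  2.33 -0.93  0.33 -3.02] 3.172
20 0.95 35 [-0.2   0.33  2.33 -0.89  0.32 -3.02] 2.657
```

```bash
sed -i 's/SG=\[1,-1\]/SG=[1,1]/' kin.py
python3 - <<'E'
from kin import *
for al in(0,8,12,16,20,25):
    for t,h in((0,30),(0,35),(0,51),(.45,51),(.9,51),(1,51),(.9,35)):
        q,c=ik(*tool(h,t,np.radians(al)),r.sense()["qpos"]); print(al,t,h,q.round(2),round(c,3))
E
```

```text
0 0 30 [-0.06  0.37  2.35 -1.3   0.48 -0.32] 1.971
0 0 35 [-0.05  0.36  2.35 -1.3   0.48 -0.31] 1.711
0 0 51 [-0.03  0.32  2.37 -1.3   0.5  -0.3 ] 0.98
0 0.45 51 [-0.03  0.32  2.37 -1.3   0.5   0.15] 0.98
0 0.9 51 [-0.03  0.32  2.37 -1.3   0.5   0.6 ] 0.98
0 1 51 [-0.03  0.32  2.37 -1.3   0.5   0.7 ] 0.98
0 0.9 35 [-0.05  0.36  2.35 -1.3   0.48  0.59] 1.711
8 0 30 [-0.05  0.39  2.32 -1.21  0.52 -0.39] 0.0
8 0 35 [-0.04  0.38  2.32 -1.19  0.53 -0.4 ] 0.0
8 0 51 [-0.02  0.34  2.33 -1.13  0.55 -0.45] 0.0
8 0.45 51 [-0.07  0.32  2.34 -1.09  0.48 -0.08] 0.0
8 0.9 51 [-0.11  0.3   2.36 -1.14  0.4   0.37] 0.0
8 1 51 [-0.12  0.29  2.37 -1.17  0.38  0.49] 0.0
8 0.9 35 [-0.13  0.34  2.36 -1.23  0.37  0.45] 0.0
12 0 30 [-0.05  0.4   2.27 -1.03  0.57 -0.56] 0.0
12 0 35 [-0.04  0.39  2.27 -1.02  0.58 -0.57] 0.0
12 0 51 [-0.02  0.35  2.28 -0.97  0.6  -0.61] 0.0
12 0.45 51 [-0.09  0.32  2.3  -0.89  0.5  -0.3 ] 0.0
12 0.9 51 [-0.15  0.29  2.33 -0.89  0.38  0.08] 0.0
12 1 51 [-0.17  0.28  2.34 -0.91  0.36  0.19] 0.0
12 0.9 35 [-0.17  0.33  2.32 -0.96  0.36  0.14] 0.0
16 0 30 [-0.05  0.41  2.23 -0.89 
[... 337 characters left out ...]
6  0.43  2.18 -0.78  0.7  -0.8 ] 0.0
20 0 35 [-0.05  0.42  2.18 -0.78  0.7  -0.8 ] 0.0
20 0 51 [-0.03  0.38  2.19 -0.75  0.73 -0.82] 0.0
20 0.45 51 [-0.14  0.33  2.21 -0.59  0.6  -0.63] 0.0
20 0.9 51 [-0.24  0.28  2.26 -0.43  0.44 -0.43] 0.0
20 1 51 [-0.26  0.28  2.28 -0.4   0.39 -0.39] 0.0
20 0.9 35 [-0.25  0.32  2.26 -0.46  0.41 -0.42] 0.0
25 0 30 [-0.07  0.45  2.12 -0.68  0.78 -0.9 ] 0.0
25 0 35 [-0.06  0.44  2.12 -0.67  0.79 -0.9 ] 0.0
25 0 51 [-0.04  0.41  2.13 -0.65  0.82 -0.91] 0.0
25 0.45 51 [-0.16  0.35  2.16 -0.46  0.68 -0.77] 0.0
25 0.9 51 [-0.28  0.29  2.22 -0.24  0.51 -0.66] 0.0
25 1 51 [-0.31  0.28  2.24 -0.18  0.46 -0.64] 0.0
25 0.9 35 [-0.3   0.33  2.21 -0.25  0.48 -0.66] 0.0
```

carry_out:
  delta_pos:
    - [0,0,-0.02]
    - [0,0,-0.035]
    - [0,0,-0.04]
    - [0,0,-0.04]
  rot:
    - [0,4,0]
    - [0,10,0]
    - [0,12,0]
    - [0,12,0]

```text
clock: 15.52
eef_pos: [424.4, -136.9, 136.0]
tcp_rot: [-2.681, 0.14, 3.023]
contact_force: [-0.2, -0.8, 0.2]
opening: 0.582
grasp_force: 0.0
```

Run:
```python
from kin import *
a=np.radians(12)
print(r.sense()["qpos"].round(2))
for off in(40,10,0): print(off,delta(*tool(35,0,a,off)))
```

```text
[ 0.02  0.26  2.22 -0.75  0.74 -0.82]
40 (array([12.9,  2. , 26.6]), array([ 0.6, -2.4,  0.2]))
10 (array([ 5.5,  1.7, 55.7]), array([ 0.6, -2.4,  0.2]))
0 (array([ 3. ,  1.6, 65.3]), array([ 0.6, -2.4,  0.2]))
```

carry_out:
  delta_pos:
    - [0.012,0.002,0.008]
    - [0.013,0.002,0.02]
    - [0.01,0.002,0.035]
    - [0.008,0.002,0.048]
    - [0.006,0.002,0.055]
    - [0.006,0.002,0.056]
  rot:
    - [0.6,-2.4,0.2]
    - [0.6,-2.4,0.2]
    - [0.6,-2.4,0.2]
    - [0.6,-2.4,0.2]
    - [0.6,-2.4,0.2]
    - [0.6,-2.4,0.2]

```text
clock: 16.27
eef_pos: [421.9, -160.5, 83.5]
tcp_rot: [-2.667, 0.176, 3.038]
contact_force: [-0.2, 0.7, -0.1]
opening: 0.586
grasp_force: 0.0
```

carry_out:
  delta_pos:
    - [-0.001,0,0.004]
    - [-0.002,0,0.008]
    - [-0.002,0,0.0095]
    - [-0.002,0,0.0095]
  rot:
    - [0,0,0]
    - [0,0,0]
    - [0,0,0]
    - [0,0,0]

```text
clock: 16.77
eef_pos: [425.0, -164.9, 76.1]
tcp_rot: [-2.667, 0.178, 3.038]
contact_force: [-0.2, -0.2, -0.4]
opening: 0.59
grasp_force: 0.0
```

Run:
```python
from kin import *
s=r.sense();print(s["qpos"].round(2),s["contact_force"].round(1),delta(*tool(35,0,np.radians(12))))
a=r.grab_frame("top");b=r.grab_frame("scene");cv2.imwrite("pics/s6c.png",cv2.resize(np.hstack([b[130:250,140:260],a[190:310,210:330]]),None,fx=3.3,fy=3.3,interpolation=cv2.INTER_CUBIC))
```

```text
[-0.04  0.39  2.27 -1.02  0.58 -0.57] [-0.2 -0.2 -0.4] (array([-1.5, -0.2, -0.5]), array([-0. , -0.1, -0. ]))
```

View pics/s6c.png

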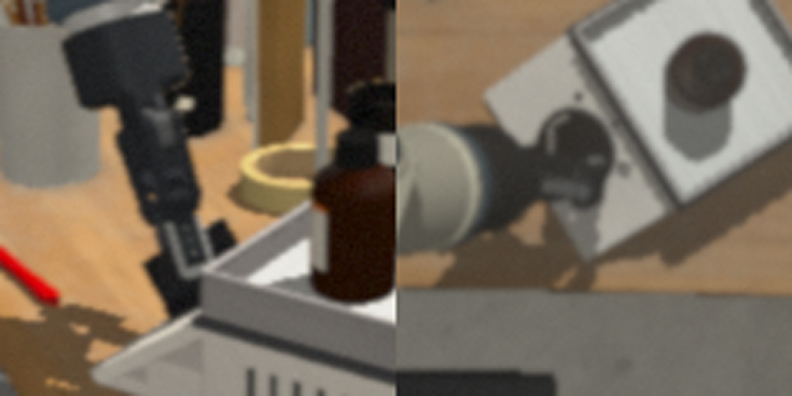

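Run:
```python
from kin import *
s=r.sense();Rt=R.from_euler("xyz",s["tcp_rot"]).as_matrix();p=s["eef_pos"]
f=lambda P:((proj(P,"top")-[210,190])*3.3+[396,0]).round().tolist()
for l in([0,25,20],[0,-25,20],[0,35,-10],[0,-35,-10],[0,0,6]): print(l,f(p+Rt@np.array(l)))
M=dialM(w,32,0)
for l in([31,0,10],[-31,0,10],[0,0,-22]): print("dial",l,f(M[:3,3]+M[:3,:3]@np.array(l)))
```

```text
[0, 25, 20] [[538.0, 155.0]]
[0, -25, 20] [[594.0, 167.0]]
[0, 35, -10] [[508.0, 155.0]]
[0, -35, -10] [[589.0, 172.0]]
[0, 0, 6] [[558.0, 162.0]]
dial [31, 0, 10] [[555.0, 124.0]]
dial [-31, 0, 10] [[552.0, 201.0]]
dial [0, 0, -22] [[573.0, 151.0]]
```

The scene crop shows the fingers reaching down to the dial. The disc centre in the top crop is near (575,150), as modelled. I'll pinch now.

carry_out:
  delta_pos:
    - [0,0,0]
    - [0,0,0]
    - [0,0,0]
    - [0,0,0]
    - [0,0,0]
    - [0,0,0]
  rot:
    - [0,0,0]
    - [0,0,0]
    - [0,0,0]
    - [0,0,0]
    - [0,0,0]
    - [0,0,0]
  claw: 0.008
  grip_force: 40

```text
clock: 17.62
eef_pos: [425.4, -163.5, 75.9]
tcp_rot: [-2.67, 0.179, 3.039]
contact_force: [-1.4, 13.6, 4.2]
opening: 0.18
grasp_force: 40.4
```

Run:
```python
from kin import *
s=r.sense();a=np.radians(12);print(s["qpos"].round(2),s["contact_force"].round(1),s["wrist_torque"].round(2),s["opening"],s["grasp_force"])
for h in(35,43,51): print(delta(*tool(h,0,a)))
```

```text
[-0.04  0.39  2.28 -1.01  0.58 -0.57] [-1.4 13.6  4.2] [1.76 0.18 0.14] 0.17970539503855007 40.44242084026337
(array([-1.3, -1.6, -0.1]), array([ 0.2, -0. , -0. ]))
(array([ 0.4, -1.6, -7.9]), array([ 0.2, -0. , -0. ]))
(array([  2. ,  -1.5, -15.8]), array([ 0.2, -0. , -0. ]))
```

Pinched on the bar (15.4 mm opening). I'll centre the tool by 1.5 mm and pull 15 mm along the axis.

carry_out:
  delta_pos:
    - [0,0.0015,0]
    - [0.0005,0.0015,-0.002]
    - [0.001,0.0015,-0.005]
    - [0.0018,0.0015,-0.009]
    - [0.0025,0.0015,-0.0125]
    - [0.003,0.0015,-0.015]
    - [0.003,0.0015,-0.015]
  rot:
    - [0,0,0]
    - [0,0,0]
    - [0,0,0]
    - [0,0,0]
    - [0,0,0]
    - [0,0,0]
    - [0,0,0]

```text
clock: 18.5
eef_pos: [420.7, -156.0, 88.2]
tcp_rot: [-2.668, 0.178, 3.038]
contact_force: [-0.3, 4.3, -0.6]
opening: 0.181
grasp_force: 39.6
```

Run:
```python
from kin import *
s=r.sense();a=np.radians(12);print(s["qpos"].round(2),s["contact_force"].round(1),s["wrist_torque"].round(2),s["opening"],s["grasp_force"])
print(delta(*tool(50,0,a)))
# axis in tool frame & rows for turn about actual dial axis through current grasp point
Rt=R.from_euler("xyz",s["tcp_rot"]);Z=dialM(w,0,0)[:3,2];ax=Rt.inv().apply(-Z);print("axis",ax.round(3))
for d in np.linspace(0,1,9)[1:]*51.6:
    Q=R.from_rotvec(np.radians(d)*ax);c=np.array([0,0,6.]);print((c-Q.apply(c)).round(1),np.degrees(Q.as_rotvec()).round(1))
```

```text
[-0.02  0.35  2.28 -0.97  0.6  -0.6 ] [-0.3  4.3 -0.6] [ 0.81 -0.07  0.15] 0.18135284240469213 39.57732081413269
(array([-1.4, -1.8,  0.1]), array([ 0. , -0.1, -0. ]))
axis [-0.21  -0.     0.978]
[ 0.  -0.1  0. ] [-1.4 -0.   6.3]
[ 0.  -0.3  0. ] [-2.7 -0.  12.6]
[ 0.1 -0.4  0. ] [-4.1 -0.  18.9]
[ 0.1 -0.5  0. ] [-5.4 -0.  25.2]
[ 0.2 -0.7  0. ] [-6.8 -0.  31.5]
[ 0.3 -0.8  0.1] [-8.1 -0.  37.8]
[ 0.4 -0.9  0.1] [-9.5 -0.  44.1]
[ 0.5 -1.   0.1] [-10.8  -0.   50.5]
```

carry_out:
  delta_pos:
    - [0,-0.0001,0]
    - [0,-0.0003,0]
    - [0.0001,-0.0004,0]
    - [0.0001,-0.0005,0]
    - [0.0002,-0.0007,0]
    - [0.0003,-0.0008,0.0001]
    - [0.0004,-0.0009,0.0001]
    - [0.0005,-0.001,0.0001]
  rot:
    - [-1.4,0,6.3]
    - [-2.7,0,12.6]
    - [-4.1,0,18.9]
    - [-5.4,0,25.2]
    - [-6.8,0,31.5]
    - [-8.1,0,37.8]
    - [-9.5,0,44.1]
    - [-10.8,0,50.5]

```text
clock: 19.5
eef_pos: [421.3, -155.3, 87.9]
tcp_rot: [3.134, 0.398, 2.141]
contact_force: [6.1, 15.8, -10.1]
opening: 0.178
grasp_force: 39.1
```

carry_out:
  delta_pos:
    - [0,0,0]
    - [0,0,0]
  rot:
    - [0,0,0]
    - [0,0,0]

```text
clock: 19.75
eef_pos: [421.4, -155.2, 87.9]
tcp_rot: [3.136, 0.398, 2.145]
contact_force: [5.7, 16.4, -7.6]
opening: 0.178
grasp_force: 39.5
```

Run:
```python
from kin import *
s=r.sense();a=np.radians(12);print(s["qpos"].round(2),s["contact_force"].round(1),s["wrist_torque"].round(2),s["opening"],s["grasp_force"])
print(delta(*tool(50,.9,a)));print(delta(*tool(34,.9,a)))
Rt=R.from_euler("xyz",s["tcp_rot"]);Z=dialM(w,0,0)[:3,2];print("axis",Rt.inv().apply(-Z).round(3))
```

```text
[-0.15  0.29  2.33 -0.89  0.38  0.09] [ 5.7 16.4 -7.6] [ 3.15 -0.52  1.  ] 0.17765547516554558 39.47645545005798
(array([-3.1, -2.1, -0.4]), array([ 0.3, -0.2, -0.1]))
(array([-6.5, -2.2, 15.3]), array([ 0.3, -0.2, -0.1]))
axis [-0.211 -0.005  0.977]
```

Turned to 0.9 rad. I'll relieve the side load by 1.5 mm in y and push the dial home.

carry_out:
  delta_pos:
    - [0,0.0015,0]
    - [-0.0005,0.0015,0.003]
    - [-0.0014,0.0015,0.0065]
    - [-0.002,0.0015,0.01]
    - [-0.0027,0.0015,0.013]
    - [-0.0031,0.0015,0.0148]
    - [-0.0031,0.0015,0.0148]
  rot:
    - [0,0,0]
    - [0,0,0]
    - [0,0,0]
    - [0,0,0]
    - [0,0,0]
    - [0,0,0]
    - [0,0,0]

```text
clock: 20.62
eef_pos: [426.2, -162.2, 75.5]
tcp_rot: [3.139, 0.398, 2.145]
contact_force: [1.6, 12.3, -1.8]
opening: 0.182
grasp_force: 40.1
```

```bash
cat > st.py <<'E'
from kin import *
s=r.sense();Rt=R.from_euler("xyz",s["tcp_rot"]);print(s["clock"],s["eef_pos"].round(1),"F tool",Rt.inv().apply(s["contact_force"]).round(1),"T",s["wrist_torque"].round(2),s["opening"])
print(delta(*tool(35,.9,np.radians(12))))
E
python3 st.py
```

```text
20.625 [ 426.2 -162.2   75.5] F tool [ 9.4  8.1 -2. ] T [ 2.24 -0.06  0.5 ] 0.18200257604690603
(array([-3.2, -2.3, -0.5]), array([ 0.1, -0.2, -0.1]))
```

carry_out:
  delta_pos:
    - [0.0005,0.0005,0.0005]
    - [0.0008,0.0005,0.001]
    - [0.0008,0.0005,0.0015]
    - [0.0008,0.0005,0.002]
    - [0.0008,0.0005,0.002]
  rot:
    - [0,0,0]
    - [0,0,0]
    - [0,0,0]
    - [0,0,0]
    - [0,0,0]

```text
clock: 21.25
eef_pos: [426.5, -162.1, 74.9]
tcp_rot: [3.139, 0.401, 2.145]
contact_force: [-12.4, 25.9, 39.8]
opening: 0.179
grasp_force: 46.9
```

```bash
python3 st.py
```

```text
21.25 [ 426.5 -162.1   74.9] F tool [ 10.7   3.8 -47.7] T [1.7  0.59 0.28] 0.17933224988299687
(array([-3.4, -2.6, -1. ]), array([ 0.1, -0. , -0.1]))
```

The dial is home against a hard stop. I'll relieve the push, then release and retreat.

carry_out:
  delta_pos:
    - [0,0,-0.001]
    - [0,0,-0.0014]
    - [0,0,-0.0014]
  rot:
    - [0,0,0]
    - [0,0,0]
    - [0,0,0]

```text
clock: 21.62
eef_pos: [426.4, -162.1, 75.3]
tcp_rot: [3.14, 0.4, 2.145]
contact_force: [-1.8, 11.7, 8.5]
opening: 0.177
grasp_force: 41.5
```

carry_out:
  delta_pos:
    - [0,0,0]
    - [0,0,0]
    - [0,0,0]
    - [0,0,0]
    - [0,0,0]
  rot:
    - [0,0,0]
    - [0,0,0]
    - [0,0,0]
    - [0,0,0]
    - [0,0,0]
  claw: 0.05

```text
clock: 22.25
eef_pos: [426.1, -162.9, 75.0]
tcp_rot: [3.142, 0.4, 2.145]
contact_force: [-0.3, -0.2, 0.5]
opening: 0.583
grasp_force: 0.0
```

carry_out:
  delta_pos:
    - [0,0,-0.005]
    - [0.001,0,-0.02]
    - [0.006,0,-0.045]
    - [0.012,0,-0.075]
    - [0.02,0,-0.105]
    - [0.025,0,-0.13]
    - [0.027,0,-0.14]
    - [0.027,0,-0.14]
  rot:
    - [0,0,0]
    - [0,0,0]
    - [0,0,0]
    - [0,0,0]
    - [0,0,0]
    - [0,0,0]
    - [0,0,0]
    - [0,0,0]

```text
clock: 23.25
eef_pos: [383.3, -96.0, 193.9]
tcp_rot: [3.14, 0.401, 2.145]
contact_force: [-0.6, -0.1, 0.0]
opening: 0.582
grasp_force: 0.0
```

Run:
```python
from kin import *
s=r.sense();print(s["clock"],s["eef_pos"],s["contact_force"].round(1))
a=r.grab_frame("top");b=r.grab_frame("scene");k=3.5
o=cv2.resize(a[170:280,230:350],None,fx=k,fy=k,interpolation=cv2.INTER_CUBIC)
o2=o.copy();L=np.array([[1,1],[1,-1],[-1,-1],[-1,1]]);t=np.linspace(0,6.28,40)
M=dialM(w,32,.9)
for P in(np.c_[33*np.cos(t),33*np.sin(t),0*t-22],np.c_[L*[31,8],[10]*4]):
    cv2.polylines(o2,[((proj(P@M[:3,:3].T+M[:3,3],"top")-[230,170]+.5)*k).astype(int)],True,(0,255,0),1)
cv2.imwrite("pics/s7c.png",cv2.resize(np.hstack([o,o2]),(800,367)))
```

```text
23.25 [383.3392395  -95.96843519 193.87749318] [-0.6 -0.1  0. ]
```

View pics/s7c.png

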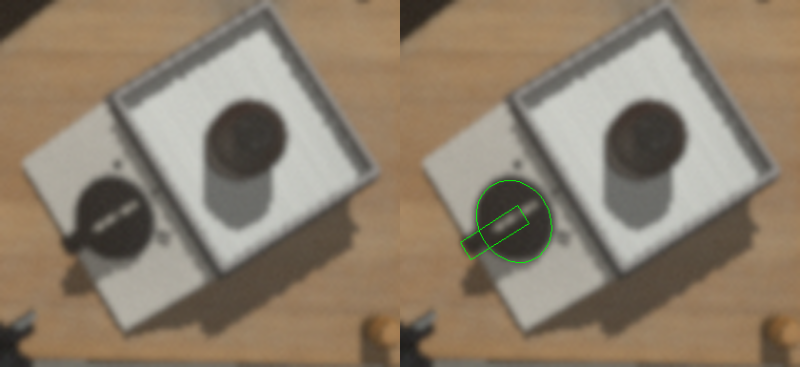

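The dial's white pointer now points straight up the slope at the middle mark (left crop, about (115,217)). The bottle stands on the plate at about (245,140), and the gripper is clear.

```bash
python3 -c "
from rig import r
print(r.sign_off())"
```

```text
the job is handed in; nothing more can be done
None
```

The bottle stands upright on the warmer's plate, released, and the dial is turned to low and pushed back to its hard stop; I handed the job in at about 23 s, with no verdict returned.

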